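Switch the bench on in order

TASK

Switch the bench on for the day in this order: press the round button (fume extractor), then the square one (oxygen), then the long bar (kiln), each lightly with the fingertips, straight down until it reaches its stop, where it stays. Only press: do not touch a later button or its box before its turn, do not lift, tip or push the loose switch boxes along, leave the jars, tape and mug where they stand, and finish clear of everything.

Things in the scene. Friction and masses are not known exactly. Their poses are not given: they have to be found in the camera images.
- box_round: cordless switch box of the fume extractor: grey, square, 62 x 62 mm, loose on the table on rubber feet, about 0.6 kg; its one black button in the middle of the top is a plain round cap, 32 mm across. Origin: centre of the underside, z up, sides along x and y; the top face is 38 mm up
- top_round (a point): middle of the upper face of the round button (a plain round cap, 32 mm across); 52 mm above the table while the button is up, and goes down with it
- button_round (a joint): how far the button is pushed in, m: 0 is up, 0.010 is fully down on its rubber stop, which yields 2 to 3 mm more at 25 N (at 0.010 its face still stands 4 mm proud of the box). It moves straight down against an even 2.5 N or so and stays where it is left, without springing back up; pressing with over 25 N is too hard
- box_square: cordless switch box of the oxygen concentrator: grey, square, 62 x 62 mm, loose on the table on rubber feet, about 0.6 kg; its one black button in the middle of the top is a plain square cap, 30 x 30 mm. Origin: centre of the underside, z up, sides along x and y; the top face is 38 mm up
- top_square (a point): middle of the upper face of the square button (a plain square cap, 30 x 30 mm); 52 mm above the table while the button is up, and goes down with it
- button_square (a joint): how far the button is pushed in, m: 0 is up, 0.010 is fully down on its rubber stop, which yields 2 to 3 mm more at 25 N (at 0.010 its face still stands 4 mm proud of the box). It moves straight down against an even 2.5 N or so and stays where it is left, without springing back up; pressing with over 25 N is too hard
- box_bar: cordless switch box of the bead kiln: grey, square, 62 x 62 mm, loose on the table on rubber feet, about 0.6 kg; its one black button in the middle of the top is a long narrow cap, 50 mm along the box's y, 18 mm along its x. Origin: centre of the underside, z up, sides along x and y; the top face is 38 mm up
- top_bar (a point): middle of the upper face of the bar button (a long narrow cap, 50 mm along the box's y, 18 mm along its x); 52 mm above the table while the button is up, and goes down with it
- button_bar (a joint): how far the button is pushed in, m: 0 is up, 0.010 is fully down on its rubber stop, which yields 2 to 3 mm more at 25 N (at 0.010 its face still stands 4 mm proud of the box). It moves straight down against an even 2.5 N or so and stays where it is left, without springing back up; pressing with over 25 N is too hard
- jar_small: bystander, loose: glass frit jar with black screw cap, 46 mm across, 71 mm high; origin centre of its underside
- jar_tall: bystander, loose: glass frit jar with grey screw cap, 50 mm across, 80 mm high; origin centre of its underside
- tape_roll: bystander, loose: roll of black tape lying flat, 58 mm across, 19 mm high; origin centre of its underside
- mug: bystander, loose: white mug, 92 mm across with handle 127 mm, 95 mm high; origin centre of its underside

How it is judged (in metres and radians):
On the way, in this order (a step that is already met when the one before it is completed fails the run):
1. the round button is down (value of joint button_round above 0.0065 m and not (value of joint button_square above 0.003 m) and not (value of joint button_bar above 0.003 m)), for 0.1 s.
2. the square button is down (value of joint button_square above 0.0065 m and not (value of joint button_bar above 0.003 m)), for 0.1 s.
3. the bar button is down (value of joint button_bar above 0.0065 m), for 0.1 s.
At the end, for the whole second after the job is handed in: all three buttons are in by more than 6.5 of their 10 mm; the boxes stand flat and at rest within 20 mm of where they stood, and so do the jars, the tape and the mug (value of joint each of button_round, button_square, button_bar above 0.0065 m and linear speed of each of box_round, box_square, box_bar below 0.02 m/s and not (distance of any of box_round, box_square, box_bar from where it was at the start of the episode above 0.02 m or angle between any of box_round, box_square, box_bar's own z axis and vertical above 0.15 rad or height (world z) of any of box_round, box_square, box_bar above 0.008 m) and not (distance of any of jar_small, jar_tall, tape_roll, mug from where it was at the start of the episode above 0.02 m or angle between any of jar_small, jar_tall, tape_roll, mug's own z axis and vertical above 0.3 rad)); the robot touches nothing.
It fails at once if a later button is pressed in (3 mm) before the one before it is down ((not (value of joint button_round above 0.0065 m) and value of joint any of button_square, button_bar above 0.003 m) or (not (value of joint button_square above 0.0065 m) and value of joint button_bar above 0.003 m)).
It fails at once if a later button or its box is touched (over 1 N) before its turn ((not (value of joint button_round above 0.0065 m) and (contact force between the fingers and box_square above 1 N or contact force between the fingers and box_bar above 1 N)) or (not (value of joint button_square above 0.0065 m) and contact force between the fingers and box_bar above 1 N)).
It fails at once if a switch box or its button is pressed hard, over 25 N (contact force between any of the fingers, the arm and box_round above 25 N or contact force between any of the fingers, the arm and box_square above 25 N or contact force between any of the fingers, the arm and box_bar above 25 N).
It fails at once if a switch box is lifted, tipped or shifted by more than 20 mm (distance of any of box_round, box_square, box_bar from where it was at the start of the episode above 0.02 m or angle between any of box_round, box_square, box_bar's own z axis and vertical above 0.15 rad or height (world z) of any of box_round, box_square, box_bar above 0.008 m).
It fails at once if a jar, the tape or the mug is moved by more than 20 mm or knocked over (distance of any of jar_small, jar_tall, tape_roll, mug from where it was at the start of the episode above 0.02 m or angle between any of jar_small, jar_tall, tape_roll, mug's own z axis and vertical above 0.3 rad).
It also fails if it takes over 61 s, if anything falls off the work surface, if the arm or the gripper's body presses on something with over 40 N, if the wrist force passes 120 N, or if a joint passes its speed limit or range.

ROBOT

A 6-joint arm with a two-finger parallel gripper is mounted at the origin on a cart in front of the work surface, level with it; the furniture and walls round the work are solid. World frame = base frame: x ahead of the robot, y to its left, z up, the work surface at z = 0. Lengths are in mm, angles in rad, forces in N, time in s.
With the tool pointing down it reaches from about 400 to 925 mm from the base axis. Payload 12.5 kg.
Tool frame: the origin (TCP) lies midway between the tips of the shut fingers; the grasp point (between the pads) lies 19 mm behind it; z points along the fingers, y is the line along which they close (so a half turn about z gives the same grasp; the last joint's range is limited). The gripper opens to 95 mm and grips with 3 to 60 N. Pads are 20 mm wide; open, the fingers measure 119 mm over their backs; the gripper's body (75 mm by 180 mm) begins 59 mm behind the grasp point.
Start: joints at [1.038, 0.491, 1.559, -0, 1.092, -0.106], TCP at [258.711, 568.96, 214.661] pointing down, gripper open.
Joint ranges: [-3.1, 3.1], [-0.84, 2.19], [0.05, 2.79], [-1.13, 4.28], [0.06, 2.93], [-2.69, 2.69]. Speed limits (rad/s): [2.22, 2.22, 2.79, 3.14, 3.14, 3.14].

INTERFACE

Orientations are given as a 3x3 rotation matrix whose columns are the frame's x, y, z axes.
In Python, from cell import ctrl gives the robot as it stands.
- The arm moves only by the tool play_rows, never from a script. Its argument "moves" is a list of rows, each a list of 2 entries, a list of its own where there are three numbers: the shift along the tool's x, y, z in units of 0.3 m (1.0 is 0.3 m), then the turn about the tool's z in units of 180 degrees (1.0 is 180 degrees). In form: [[[x, y, z], yaw], ...]. A call has 1 to 12 rows; each row is the pose to reach, as a shift and turn from the pose commanded when the call began, along the tool's axes at that moment, turning the shorter way round; what a row does not reach only later rows make up. A row lasts 1/8 s, in which the tool goes at most 62.5 mm and 10.7 degrees, less where a joint would pass 70% of its speed; a pose out of reach is approached as far as the arm can. A call with a number of a shift or a turn outside -1 to 1 is refused whole. A call with a gripper value outside its range is refused whole. "jaw" is the closure in counts, from 0 (fully open) to 255 (shut), set as the call begins (left out, the last holds). The fingers move at their own pace and stop on an object; "force" is the grip in N (left out, the last holds). Time passes only in rows, so rows that repeat a pose let the fingers close. It gives the time, the measured TCP pose, the force, the opening and the grip force at its end, in the units of the state.
- ctrl.read_state(): the state, without advancing time (a new reading comes with each control period).
- ctrl.grab_frame(name): name is "scene" or "top" or "wrist"; returns a dict with "frame" (384x512x3 uint8, red, green, blue), "range_z" (384x512 float32, mm along the optical axis (not along the pixel's ray), 0 where there is no reading), "mtx" (3x3 intrinsics, pixels), "D" ([k1, k2, p1, p2, k3] as OpenCV has them; the pictures are not rectified), "position" and "attitude" of the camera in the world; the wrist camera has in their place "T_tool_cam" (4x4, takes a point from camera to tool coordinates, whose origin is the TCP and whose axes are the flange's). Camera axes: x right, y down, z forward; pixel columns grow to the right and rows downward; lengths in mm; the calibration is good to about 2 mm. A picture is of the moment at which its call begins: read the wrist's pose just before it.
- ctrl.finish_job(): hands the job in; it is judged then, once.
Trained networks look in a picture, given as the dict that the camera call returned (one of the last four; its "shot" number tells which), for a name from the list of things; names that differ only in an ending like _2 or _b are one class to them, and where a whole thing is asked for, a point or a joint stands for the part that bears it (a point fixed in the world has none). Each returns a list of dicts, best first, with "p" (0 to 1); they miss things now and then, are a little off and sometimes report something else, mostly with a low value. They report only what shows in the picture. A call takes as long as a camera call.
- ctrl.cut_out(thing, picture): "mask" (384x512 bool, what is visible of it) and "point" ([column, row] in pixels, amid what is visible of it).
- ctrl.mark_of(thing, picture): "point" ([column, row] in pixels: a listed point, or the origin of a listed thing).
The state is a dict: "t": time; "joint_positions": joint angles; "joint_velocities": joint speeds; "effort": joint torques, N m; "tool_pos": TCP position; "tcp_rot": TCP orientation; "wrist_force": force on the tool from outside, world axes, zero at the start; "wrist_torque": the same for the moment, N m; "finger_gap": finger opening in mm; "grasp_force": force on a finger pad.
Only numpy, scipy, OpenCV 4.12 (cv2) and the standard library are available. Lean on these libraries where they do the work, as an engineer would, in place of code of your own. Each camera call takes 0.05 s, during which the arm holds its last target. There are 200 camera calls.

## Working session

There is one attempt and no reset: what is moved stays moved. The work goes in short steps, Python scripts to look and compute and a tool call to move; the robot and the scene stay as the last step left them, time stands still between calls to the robot, and variables do not carry over. Pictures are saved under pics/ and viewed, at most 10 in all, crops included, and the job is handed in when it is done.

Besides the shell and the picture viewer there is one more tool, called after "Call:" by a JSON object that holds its "method" and its "body", one argument or row to a line. play_rows: Moves the arm, as the interface text tells. Its arguments: {"type":"object","properties":{"moves":{"type":"array","items":{"type":"array"}},"jaw":{"type":"number"},"force":{"type":"number"}},"required":["moves"]}

```bash
mkdir -p pics
cat > h.py <<'E'
import numpy as np, cv2
from cell import ctrl
def world(f,px,z=None):
    """pixel -> world; on plane z if given, else by depth"""
    K=np.array(f["mtx"],float);D=np.array(f["D"],float)
    if "position" in f: R=np.array(f["attitude"],float);p=np.array(f["position"],float)
    else:
        T=np.array(f["T_tool_cam"]);s=f["st"];Rt=np.array(s["tcp_rot"]);R=Rt@T[:3,:3];p=Rt@T[:3,3]+np.array(s["tool_pos"])
    n=cv2.undistortPoints(np.array(px,float).reshape(-1,1,2),K,D).reshape(-1,2)
    d=np.c_[n,np.ones(len(n))]
    if z is None:
        q=np.round(px).astype(int).reshape(-1,2);r=f["range_z"][q[:,1],q[:,0]][:,None]
        return (d*r)@R.T+p
    d=d@R.T
    return p+d*((z-p[2])/d[:,2])[:,None]
def shot(n):
    s=ctrl.read_state();f=ctrl.grab_frame(n);f["st"]=s;return f
E
cat > a.py <<'E'
from h import *
s=ctrl.read_state();print({k:np.round(v,3).tolist() for k,v in s.items()})
for n in ("top","scene"):
    f=shot(n);cv2.imwrite(f"pics/{n}0.png",f["frame"][:,:,::-1]);print(n,np.array(f["attitude"]).shape,f["position"])
    for t in ("top_round","top_square","top_bar"):
        for m in ctrl.mark_of(t,f)[:3]: print(t,round(m["p"],2),np.round(m["point"]),world(f,m["point"],52).round(1),world(f,m["point"]).round(1))
    for t in ("box_round","box_square","box_bar","jar_small","jar_tall","tape_roll","mug"):
        for m in ctrl.cut_out(t,f)[:2]:
            v,u=np.nonzero(m["mask"]);w=world(f,np.c_[u,v]);w=w[f["range_z"][v,u]>0]
            print(t,round(m["p"],2),np.round(m["point"]),len(u),"lo",np.percentile(w,3,0).round(),"hi",np.percentile(w,97,0).round())
            if t[:3]=="box":
                k=abs(w[:,2]-38)<6
                if k.sum()>20:print("  rect",cv2.minAreaRect(w[k,:2].astype(np.float32)))
E
python3 a.py
```

```text
{'t': 0.0, 'joint_positions': [1.038, 0.492, 1.559, -0.0, 1.092, -0.106], 'joint_velocities': [-0.001, 0.001, -0.001, -0.0, 0.001, -0.0], 'effort': [0.001, -61.265, -25.819, 0.069, 0.048, -0.0], 'tool_pos': [258.592, 568.744, 214.064], 'tcp_rot': [[-0.91, 0.414, -0.001], [0.414, 0.91, -0.001], [0.0, -0.001, -1.0]], 'wrist_force': [0.256, 0.175, 0.888], 'wrist_torque': [-0.045, -0.024, -0.019], 'grasp_force': 0.0, 'finger_gap': 95.16}
top (3, 3) [ 400.1054315   158.63978091 1233.74494528]
top_round 0.61 [260. 191.] [[525.6 113.4  52. ]] [[525.6 113.4  51.9]]
top_square 0.43 [366. 210.] [[ 473.2 -144.3   52. ]] [[ 473.4 -144.9   49.7]]
top_bar 0.5 [219. 135.] [[668.4 212.3  52. ]] [[671.8 213.   36.9]]
top_bar 0.47 [144. 212.] [[480.  398.5  52. ]] [[479.9 398.1  54.1]]
box_round 0.95 [254. 193.] 596 lo [491. 100.  29.] hi [550. 158.  55.]
  rect ((522.0364379882812, 128.4328155517578), (59.42886734008789, 61.87538146972656), 77.9384994506836)
box_round 0.49 [148. 215.] 198 lo [462. 381.  36.] hi [500. 425.  56.]
  rect ((482.00738525390625, 405.2391357421875), (23.448049545288086, 56.
[... 1218 characters left out ...]
]
  rect ((523.2359008789062, 125.53495788574219), (60.941017150878906, 60.99146270751953), 79.26346588134766)
box_bar 0.56 [206. 159.] 692 lo [445. 364.   5.] hi [517. 416.  52.]
  rect ((480.9375915527344, 401.14312744140625), (60.87443542480469, 63.29245376586914), 34.76093292236328)
jar_small 0.89 [317. 243.] 959 lo [526. -24.   1.] hi [563.  14.  72.]
jar_tall 0.87 [264. 171.] 803 lo [540. 226.   3.] hi [583. 265.  80.]
tape_roll 0.6 [219. 254.] 707 lo [354.  53.  -2.] hi [406. 104.  20.]
tape_roll 0.38 [201. 150.] 205 lo [465. 379.  -1.] hi [517. 499.  53.]
mug 0.63 [317. 165.] 1757 lo [626. 156.   8.] hi [711. 242.  94.]
mug 0.62 [203. 149.] 149 lo [466. 379.  38.] hi [497. 418.  53.]
```

View pics/top0.png

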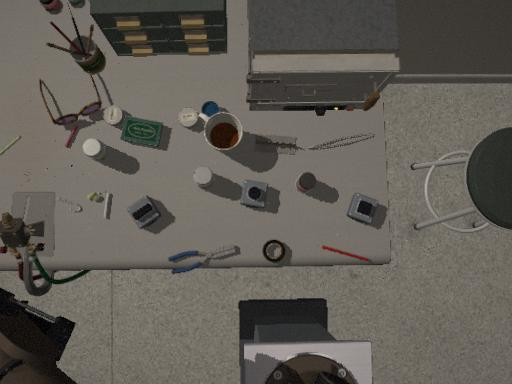

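View pics/scene0.png

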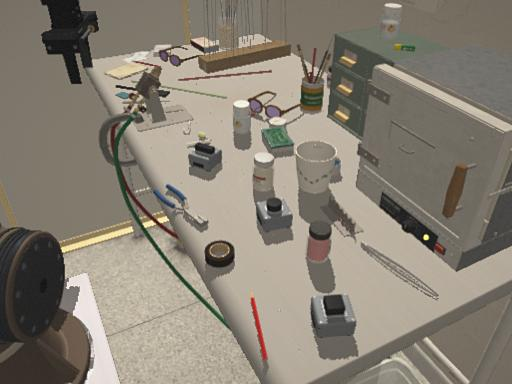

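The top view shows the round-button box at (254,193), the square at (362,209) and the bar at (143,213). The networks agree. Their low-scoring alternatives on the mug, jar and other boxes are false. The jars are at (203,177) and (306,182), the mug at (222,130) and the tape at (273,250). The scene view shows the same layout, with nothing tall along the path.

Call:
{"method": "play_rows", "body": {
  "moves": [
    [[-0.15,-0.1,0],0],
    [[-0.3,-0.2,0],0],
    [[-0.45,-0.3,0],0],
    [[-0.6,-0.4,0],0],
    [[-0.75,-0.5,0],0],
    [[-0.9,-0.6,0],0],
    [[-0.9,-0.6,0],0],
    [[-0.9,-0.6,0],0]
  ],
  "jaw": 255,
  "force": 20
}}

```text
t: 2.1
tool_pos: [429.9, 293.5, 214.7]
tcp_rot: [[-0.91, 0.415, -0.0], [0.415, 0.91, 0.0], [0.0, 0.0, -1.0]]
wrist_force: [-0.5, 0.4, 0.2]
finger_gap: 20.2
grasp_force: 0.0
```

Call:
{"method": "play_rows", "body": {
  "moves": [
    [[-0.15,-0.1,0],0],
    [[-0.3,-0.2,0],0],
    [[-0.4,-0.3,0],0],
    [[-0.4,-0.3,0],0],
    [[-0.4,-0.3,0],0],
    [[-0.4,-0.3,0],0]
  ]
}}

```text
t: 2.85
tool_pos: [501.4, 163.2, 214.7]
tcp_rot: [[-0.911, 0.412, -0.0], [0.412, 0.911, 0.0], [0.0, 0.0, -1.0]]
wrist_force: [-0.8, 0.7, -0.8]
finger_gap: 0.4
grasp_force: 0.0
```

```bash
cat > b.py <<'E'
import sys
from h import *
n=sys.argv[1];f=shot("wrist");cv2.imwrite(f"pics/w_{n}.png",f["frame"][:,:,::-1])
s=f["st"];tp=np.array(s["tool_pos"]);R=np.array(s["tcp_rot"])
print("t",s["t"],"tcp",tp.round(1),"gap",s["finger_gap"],"F",np.round(s["wrist_force"],1),"q",np.round(s["joint_positions"],2));print(R.round(3))
for m in ctrl.mark_of("top_"+n,f)[:2]: print("mark",round(m["p"],2),np.round(m["point"]),world(f,m["point"],52).round(1))
for m in ctrl.cut_out("box_"+n,f)[:2]:
    v,u=np.nonzero(m["mask"]);w=world(f,np.c_[u,v])
    print("cut",round(m["p"],2),m["point"])
    for lo,hi in((32,43),(47,58)):
        k=(w[:,2]>lo)&(w[:,2]<hi)
        if k.sum()>20:
            c=cv2.minAreaRect(w[k,:2].astype(np.float32));print(lo,k.sum(),np.round(c[0],1),np.round(c[1],1),round(c[2],1),"z",np.median(w[k,2]).round(1))
            g=np.r_[c[0],52]-tp;print("  shift in units",(R.T@g/300).round(3))
E
python3 b.py round
```

```text
t 2.85 tcp [501.4 163.2 214.7] gap 0.3717819639355069 F [-0.8  0.7 -0.8] q [ 0.19  0.35  1.8   0.    0.99 -0.96]
[[-0.911  0.412 -0.   ]
 [ 0.412  0.911  0.   ]
 [ 0.     0.    -1.   ]]
mark 0.95 [238. 205.] [[523.6 123.   52. ]]
mark 0.74 [ 76. 240.] [[ 476.1 -102.8   52. ]]
cut 0.87 [242.5, 192.8]
32 1388 [523.8 126.1] [61.5 60.9] 79.7 z 36.5
  shift in units [-0.119 -0.082  0.542]
47 442 [523.9 126.4] [30.7 30.1] 15.5 z 52.5
  shift in units [-0.119 -0.081  0.542]
```

Call:
{"method": "play_rows", "body": {
  "moves": [
    [[-0.12,-0.08,0],0],
    [[-0.12,-0.08,0.15],0],
    [[-0.12,-0.08,0.3],0],
    [[-0.12,-0.08,0.42],0],
    [[-0.12,-0.08,0.48],0],
    [[-0.12,-0.08,0.5],0],
    [[-0.12,-0.08,0.5],0],
    [[-0.12,-0.08,0.5],0]
  ]
}}

```text
t: 4.0
tool_pos: [525.2, 125.2, 65.5]
tcp_rot: [[-0.91, 0.414, 0.001], [0.414, 0.91, 0.0], [-0.001, 0.001, -1.0]]
wrist_force: [-0.3, -0.5, -0.7]
finger_gap: 0.4
grasp_force: 0.0
```

Call:
{"method": "play_rows", "body": {
  "moves": [
    [[0,0,0.02],0],
    [[0,0,0.035],0],
    [[0,0,0.045],0],
    [[0,0,0.05],0],
    [[0,0,0.055],0],
    [[0,0,0.06],0],
    [[0,0,0.065],0],
    [[0,0,0.07],0],
    [[0,0,0.07],0]
  ]
}}

```text
t: 5.12
tool_pos: [524.9, 125.0, 43.5]
tcp_rot: [[-0.91, 0.414, 0.0], [0.414, 0.91, 0.0], [-0.0, 0.0, -1.0]]
wrist_force: [-0.1, -0.1, -0.1]
finger_gap: 0.6
grasp_force: 0.0
```

Call:
{"method": "play_rows", "body": {
  "moves": [
    [[0,0,0.003],0],
    [[0,0,0.006],0],
    [[0,0,0.006],0]
  ]
}}

```text
t: 5.5
tool_pos: [525.0, 125.0, 42.3]
tcp_rot: [[-0.91, 0.414, 0.001], [0.414, 0.91, 0.0], [-0.001, 0.0, -1.0]]
wrist_force: [-0.7, -0.3, 6.7]
finger_gap: 0.5
grasp_force: 3.5
```

Call:
{"method": "play_rows", "body": {
  "moves": [
    [[0,0,-0.1],0],
    [[0,0,-0.25],0],
    [[0,0,-0.4],0],
    [[0.04,0.03,-0.57],0],
    [[0.1,0.08,-0.57],0],
    [[0.1,0.08,-0.57],0],
    [[0.1,0.08,-0.57],0]
  ]
}}

```text
t: 6.38
tool_pos: [507.4, 159.0, 212.4]
tcp_rot: [[-0.91, 0.414, -0.001], [0.414, 0.91, -0.0], [0.001, -0.0, -1.0]]
wrist_force: [0.3, -0.8, 0.2]
finger_gap: 0.4
grasp_force: 0.0
```

```bash
sed -i 's/(47,58)/(43,58)/; s/(32,43)/(32,39.5)/' b.py
cat >> b.py <<'E'
    k=w[:,2]>39.5; r=np.hypot(*(w[:,:2]-np.median(w[:,:2],0)).T); print("z of mid",np.percentile(w[r<8,2],[10,50,90]).round(1), "box top", np.median(w[(r>25)&(w[:,2]>30),2]).round(1))
E
python3 b.py round
```

```text
t 6.375 tcp [507.4 159.  212.4] gap 0.40828278040475247 F [ 0.3 -0.8  0.2] q [ 0.18  0.36  1.79 -0.    0.99 -0.96]
[[-0.91   0.414 -0.001]
 [ 0.414  0.91  -0.   ]
 [ 0.001 -0.    -1.   ]]
mark 0.78 [243. 197.] [[520.9 130.5  52. ]]
cut 0.73 [244.9, 189.8]
32 1503 [524.2 126. ] [61.8 62. ] 79.3 z 36.5
  shift in units [-0.097 -0.076  0.534]
43 115 [523.9 125.8] [27.3 28. ] 58.3 z 43.4
  shift in units [-0.096 -0.078  0.535]
z of mid [41.6 42.5 43.5] box top 36.2
```

The round button's face fell from 52.5 to 42.5 mm and its box hasn't moved. Next is the square one.

Call:
{"method": "play_rows", "body": {
  "moves": [
    [[-0.04,-0.17,0],0],
    [[-0.08,-0.34,0],0],
    [[-0.12,-0.5,0],0],
    [[-0.16,-0.67,0],0],
    [[-0.2,-0.8,0],0],
    [[-0.21,-0.87,0],0],
    [[-0.21,-0.87,0],0],
    [[-0.21,-0.87,0],0],
    [[-0.21,-0.87,0],0]
  ]
}}

```text
t: 7.65
tool_pos: [456.9, -103.7, 212.7]
tcp_rot: [[-0.911, 0.413, -0.0], [0.413, 0.911, 0.0], [0.0, 0.0, -1.0]]
wrist_force: [-0.5, 0.8, 0.5]
finger_gap: 0.4
grasp_force: 0.0
```

```bash
python3 b.py square
```

```text
t 7.65 tcp [ 456.9 -103.7  212.7] gap 0.4396973010322909 F [-0.5  0.8  0.5] q [-0.36  0.27  1.93  0.    0.94 -1.51]
[[-0.911  0.413 -0.   ]
 [ 0.413  0.911  0.   ]
 [ 0.     0.    -1.   ]]
mark 0.84 [239. 210.] [[ 484.2 -144.8   52. ]]
cut 0.93 [238.2, 201.5]
32 1213 [ 482.1 -144.9] [61.9 60.5] 68.4 z 36.5
  shift in units [-0.134 -0.091  0.536]
43 525 [ 482.4 -145. ] [30.1 30. ] 68.2 z 52.4
  shift in units [-0.134 -0.091  0.536]
z of mid [41.6 52.2 53.2] box top 36.3
```

Call:
{"method": "play_rows", "body": {
  "moves": [
    [[-0.134,-0.09,0],0],
    [[-0.134,-0.09,0.15],0],
    [[-0.134,-0.09,0.3],0],
    [[-0.134,-0.09,0.42],0],
    [[-0.134,-0.09,0.48],0],
    [[-0.134,-0.09,0.49],0],
    [[-0.134,-0.09,0.49],0],
    [[-0.134,-0.09,0.49],0]
  ]
}}

```text
t: 8.8
tool_pos: [482.6, -145.7, 66.7]
tcp_rot: [[-0.91, 0.414, 0.001], [0.414, 0.91, -0.001], [-0.002, 0.0, -1.0]]
wrist_force: [-0.6, -0.9, -0.5]
finger_gap: 0.2
grasp_force: 0.0
```

Call:
{"method": "play_rows", "body": {
  "moves": [
    [[0,0,0.02],0],
    [[0,0,0.035],0],
    [[0,0,0.045],0],
    [[0,0,0.05],0],
    [[0,0,0.055],0],
    [[0,0,0.06],0],
    [[0,0,0.065],0],
    [[0,0,0.07],0],
    [[0,0,0.07],0]
  ]
}}

```text
t: 9.93
tool_pos: [482.2, -145.6, 44.7]
tcp_rot: [[-0.91, 0.414, 0.0], [0.414, 0.91, 0.0], [-0.0, 0.0, -1.0]]
wrist_force: [0.0, 0.7, 0.6]
finger_gap: 0.2
grasp_force: 0.0
```

Call:
{"method": "play_rows", "body": {
  "moves": [
    [[0,0,0.004],0],
    [[0,0,0.008],0],
    [[0,0,0.01],0],
    [[0,0,0.01],0]
  ]
}}

```text
t: 10.42
tool_pos: [482.3, -145.7, 42.2]
tcp_rot: [[-0.91, 0.414, 0.001], [0.414, 0.91, -0.0], [-0.001, 0.0, -1.0]]
wrist_force: [-1.5, 0.6, 8.5]
finger_gap: 0.4
grasp_force: 4.2
```

At the stop; lift and check.

Call:
{"method": "play_rows", "body": {
  "moves": [
    [[0,0,-0.1],0],
    [[0,0,-0.25],0],
    [[0,0,-0.4],0],
    [[0.04,0.03,-0.57],0],
    [[0.1,0.08,-0.57],0],
    [[0.1,0.08,-0.57],0],
    [[0.1,0.08,-0.57],0]
  ]
}}

```text
t: 11.3
tool_pos: [464.7, -111.4, 211.8]
tcp_rot: [[-0.91, 0.414, -0.001], [0.414, 0.91, 0.001], [0.001, -0.0, -1.0]]
wrist_force: [0.2, -1.0, 0.3]
finger_gap: 0.8
grasp_force: 0.0
```

```bash
python3 b.py square
```

```text
t 11.3 tcp [ 464.7 -111.4  211.8] gap 0.7930402507359555 F [ 0.2 -1.   0.3] q [-0.37  0.29  1.91  0.    0.95 -1.52]
[[-0.91   0.414 -0.001]
 [ 0.414  0.91   0.001]
 [ 0.001 -0.    -1.   ]]
mark 0.85 [243. 198.] [[ 479.1 -140.5   52. ]]
cut 0.84 [238.8, 193.7]
32 1400 [ 481.4 -144.5] [61.8 59.1] 68.4 z 36.5
  shift in units [-0.097 -0.077  0.533]
43 97 [ 482.1 -145.1] [26.6 27.8] 65.1 z 43.4
  shift in units [-0.1   -0.078  0.533]
z of mid [41.8 42.5 43.3] box top 36.3
```

The square button is down too, at 42.5 mm. Now the bar.

Call:
{"method": "play_rows", "body": {
  "moves": [
    [[0.07,0.15,0],0],
    [[0.14,0.3,0],0],
    [[0.21,0.45,0],0],
    [[0.28,0.6,0],0],
    [[0.34,0.75,0],0],
    [[0.4,0.86,0],0],
    [[0.4,0.86,0],0]
  ]
}}

```text
t: 12.32
tool_pos: [462.2, 174.8, 212.1]
tcp_rot: [[-0.911, 0.411, -0.001], [0.411, 0.911, -0.0], [0.001, -0.0, -1.0]]
wrist_force: [-0.1, 0.1, 0.1]
finger_gap: 0.2
grasp_force: 0.0
```

Call:
{"method": "play_rows", "body": {
  "moves": [
    [[0.07,0.15,0],0],
    [[0.14,0.3,0],0],
    [[0.21,0.45,0],0],
    [[0.28,0.6,0],0],
    [[0.34,0.75,0],0],
    [[0.36,0.8,0],0],
    [[0.36,0.8,0],0],
    [[0.36,0.8,0],0],
    [[0.36,0.8,0],0]
  ]
}}

```text
t: 13.45
tool_pos: [463.7, 435.1, 213.1]
tcp_rot: [[-0.91, 0.415, 0.0], [0.415, 0.91, 0.0], [-0.0, 0.0, -1.0]]
wrist_force: [-0.6, 0.1, 0.1]
finger_gap: 0.5
grasp_force: 0.0
```

```bash
python3 b.py bar
```

```text
t 13.45 tcp [463.7 435.1 213.1] gap 0.539336236219298 F [-0.6  0.1  0.1] q [ 0.65  0.51  1.53 -0.    1.1  -0.49]
[[-0.91   0.415  0.   ]
 [ 0.415  0.91   0.   ]
 [-0.     0.    -1.   ]]
mark 0.69 [242. 202.] [[483.3 402.5  52. ]]
cut 0.94 [242.8, 193.4]
32 1339 [483.4 402.2] [61.8 62. ] 33.7 z 36.5
  shift in units [-0.105 -0.073  0.537]
43 531 [483.5 402.2] [18.1 50. ] 33.8 z 52.3
  shift in units [-0.105 -0.072  0.537]
z of mid [49.6 52.4 53.3] box top 36.3
```

Call:
{"method": "play_rows", "body": {
  "moves": [
    [[-0.105,-0.072,0],0],
    [[-0.105,-0.072,0.15],0],
    [[-0.105,-0.072,0.3],0],
    [[-0.105,-0.072,0.42],0],
    [[-0.105,-0.072,0.48],0],
    [[-0.105,-0.072,0.49],0],
    [[-0.105,-0.072,0.49],0],
    [[-0.105,-0.072,0.49],0]
  ]
}}

```text
t: 14.6
tool_pos: [483.6, 404.0, 67.2]
tcp_rot: [[-0.91, 0.414, 0.002], [0.414, 0.91, 0.001], [-0.001, 0.002, -1.0]]
wrist_force: [-0.2, -0.2, 0.4]
finger_gap: 0.3
grasp_force: 0.0
```

Call:
{"method": "play_rows", "body": {
  "moves": [
    [[0,0,0.02],0],
    [[0,0,0.035],0],
    [[0,0,0.045],0],
    [[0,0,0.05],0],
    [[0,0,0.055],0],
    [[0,0,0.06],0],
    [[0,0,0.065],0],
    [[0,0,0.07],0],
    [[0,0,0.07],0]
  ]
}}

```text
t: 15.72
tool_pos: [483.2, 403.7, 44.7]
tcp_rot: [[-0.91, 0.414, 0.0], [0.414, 0.91, 0.0], [-0.0, 0.0, -1.0]]
wrist_force: [0.6, 0.5, 0.3]
finger_gap: 0.6
grasp_force: 0.0
```

Call:
{"method": "play_rows", "body": {
  "moves": [
    [[0,0,0.004],0],
    [[0,0,0.008],0],
    [[0,0,0.01],0],
    [[0,0,0.01],0]
  ]
}}

```text
t: 16.23
tool_pos: [483.3, 403.8, 42.3]
tcp_rot: [[-0.91, 0.414, 0.001], [0.414, 0.91, 0.0], [-0.0, 0.001, -1.0]]
wrist_force: [-1.5, -1.2, 5.4]
finger_gap: 0.6
grasp_force: 2.9
```

Call:
{"method": "play_rows", "body": {
  "moves": [
    [[0,0,-0.1],0],
    [[0,0,-0.25],0],
    [[0,0,-0.4],0],
    [[0.04,0.03,-0.57],0],
    [[0.1,0.08,-0.57],0],
    [[0.1,0.08,-0.57],0],
    [[0.1,0.08,-0.57],0],
    [[0.1,0.08,-0.57],0]
  ]
}}

```text
t: 17.23
tool_pos: [465.8, 437.3, 211.8]
tcp_rot: [[-0.91, 0.414, -0.001], [0.414, 0.91, -0.001], [0.001, -0.001, -1.0]]
wrist_force: [-0.7, 0.4, 0.3]
finger_gap: 0.4
grasp_force: 0.0
```

```bash
python3 b.py bar; python3 a.py | grep -E "^(top \(|box|jar|tape|mug|  rect|scene)"
```

```text
t 17.225 tcp [465.8 437.3 211.8] gap 0.4190727304156431 F [-0.7  0.4  0.3] q [ 0.65  0.51  1.52 -0.    1.1  -0.49]
[[-0.91   0.414 -0.001]
 [ 0.414  0.91  -0.001]
 [ 0.001 -0.001 -1.   ]]
mark 0.74 [239. 198.] [[479.1 403.1  52. ]]
mark 0.56 [ 87. 295.] [[519.7 135.8  52. ]]
cut 0.69 [240.9, 193.4]
32 1400 [483.1 402.5] [61.3 61.3] 33.7 z 36.6
  shift in units [-0.101 -0.081  0.533]
43 106 [483.1 402.4] [15.9 47.8] 33.2 z 43.3
  shift in units [-0.101 -0.081  0.533]
z of mid [41.5 42.5 43.4] box top 36.3
cut 0.46 [241.7, 198.2]
43 106 [483.1 402.4] [15.9 47.8] 33.2 z 43.3
  shift in units [-0.101 -0.081  0.533]
z of mid [41.7 42.6 43.4] box top 382.5
top (3, 3) [ 400.1054315   158.63978091 1233.74494528]
box_round 0.65 [303. 182.] 350 lo [525. -18.   4.] hi [563.  23.  76.]
box_round 0.61 [253. 194.] 609 lo [492. 100.  26.] hi [551. 158.  46.]
  rect ((522.3002319335938, 128.4720916748047), (61.6591911315918, 61.51664733886719), 79.42269897460938)
box_square 0.79 [359. 206.] 692 lo [ 448. -172.   10.] hi [ 513. -109.   45.]
  rect ((480.3926086425781, -142.69622802734375), (62.154304
[... 1234 characters left out ...]
 42.]
  rect ((481.07244873046875, 400.6991271972656), (60.041419982910156, 60.413330078125), 32.768985748291016)
box_bar 0.91 [205. 158.] 635 lo [446. 364.   7.] hi [517. 421.  42.]
  rect ((480.9599609375, 400.74688720703125), (59.704647064208984, 60.65080261230469), 33.7071533203125)
jar_small 0.78 [318. 244.] 905 lo [526. -24.   5.] hi [563.  11.  72.]
jar_tall 0.66 [202. 151.] 84 lo [467. 381.  37.] hi [497. 422.  43.]
jar_tall 0.51 [318. 166.] 1811 lo [626. 156.   7.] hi [711. 242.  94.]
tape_roll 0.81 [221. 256.] 584 lo [355.  53.   1.] hi [406. 102.  20.]
mug 0.73 [315. 165.] 1801 lo [626. 156.   7.] hi [711. 242.  94.]
mug 0.48 [208. 158.] 722 lo [445. 364.  -1.] hi [521. 454.  42.]
```

All three buttons are down, nothing has moved and the arm is clear.

```bash
python3 -c "
from cell import ctrl
print(ctrl.finish_job())"
```

```text
the job is handed in; nothing more can be done
None
```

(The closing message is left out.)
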